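Hitch the latching draw hook to the bench anchor

TASK

Hitch the pull-test draw link that has the open, latching hook to the headed anchor pin on the bench: push the hook's mouth onto the pin until the pin is fully home in the throat and the sprung latch has flipped shut behind it. Leave the hook lying flat on the bench, and leave the other link, with closed rings at both ends, where it is.

Things in the scene. Friction and masses are not known exactly. Their poses are not given: they have to be found in the camera images.
- draw_hook: Loose metal link, 175 mm long, 0.45 kg, flat on the bench. Origin on its underside below the grip; +x to the hook's mouth, z up. Grip: black block 40 (x) by 24 (y), z 34-76. Steel skid x -60..8, 40 wide, z 0-19; tail ring to x -85. Fork z 18-34, flared mouth 48 wide inside (64 outside) at x 87, throat 20 wide about y 0 from x 67 to its floor at x 31; a pin fully home has its axis at x 37, y 0.
- hook_gate (a joint): Sprung latch of the draw hook: steel finger 22 x 4 x 12 mm across the throat, upright pivot at x 66, y 13 mm of the hook's frame. 0 = shut, 1.57 = folded fully inward along the throat's side; it opens only inward. A pin pushed in through the mouth folds it against 1 to 5 N; it springs shut by itself once the pin's axis is at x 39 or less.
- anchor: Fixed bench anchor: dark round flange 48 mm across and 10 high, upright steel pin 12 in diameter, flat round head 32 across from z 48 to 56 mm. The hook's fork passes between flange and head while its link rests on the bench. Origin on the pin's axis at bench level; round, so any side may be approached.
- ring_link: Loose bystander with the same skid and black grip as the draw hook, but a closed ring at each end and no mouth; 155 mm long, 40 wide, 76 high. Origin on its underside below the grip, x along it. To be left alone.
Not all that is in view belongs to the job. Several things have the shape of the anchor; the one meant has the colours described above.

How it is judged:
At the end, for the whole second after the job is handed in: The anchor pin is inside the draw hook's throat behind the latch (pin axis 30 to 56 mm ahead of the hook's origin and within 12 mm of its centre line), the latch is shut (within 0.15 rad), and the hook lies still and flat on the bench (tilt under 0.15 rad, underside within 8 mm of the bench) (x of anchor in the frame of draw_hook between 0.03 and 0.056 m and y of anchor in the frame of draw_hook between -0.012 and 0.012 m and value of joint hook_gate below 0.15 rad and angle between draw_hook's own z axis and vertical below 0.15 rad and height (world z) of draw_hook below 0.008 m and linear speed of draw_hook below 0.02 m/s); the robot touches nothing.
It fails at once if the ring-ended link is moved more than 20 mm (distance of ring_link from where it was at the start of the episode above 0.02 m).
It also fails if it takes over 35 s, if anything falls off the work surface, if the arm or the gripper's body presses on something with over 40 N, if the wrist force passes 120 N, or if a joint passes its speed limit or range.

ROBOT

A 6-joint arm with a two-finger parallel gripper is mounted at the origin on a cart in front of the work surface, level with it; the furniture and walls round the work are solid. World frame = base frame: x ahead of the robot, y to its left, z up, the work surface at z = 0. Lengths are in m, angles in rad, forces in N, time in s.
With the tool pointing down it reaches from about 0.375 to 0.9 m from the base axis. Payload 3.1 kg.
Tool frame: the origin (TCP) lies on the front face of the gripper's body, between the roots of the fingers; the fingertips stand 70 mm ahead of it and the grasp point (between the pads) lies 51 mm ahead of it; z points along the fingers, y is the line along which they close (so a half turn about z gives the same grasp; the last joint's range is limited). The gripper opens to 87 mm and grips with 3 to 60 N. Pads are 19 mm wide; open, the fingers measure 117 mm over their backs; the gripper's body (75 mm by 190 mm) begins 51 mm behind the grasp point.
Start: joints at [-1.524, 0.527, 1.433, -0, 1.181, -0.178], TCP at [0.139, -0.609, 0.292] pointing down, gripper open.
Joint ranges: [-3.08, 3.08], [-0.75, 2.2], [0.22, 2.44], [-1.43, 4.57], [0, 2.65], [-2.85, 2.85]. Speed limits (rad/s): [2.79, 2.79, 3.14, 3.14, 3.14, 3.14].

INTERFACE

Orientations are given as a unit quaternion [x, y, z, w].
In Python, from rig import robot, cams, ticket gives the robot as it stands. The module is installed in compiled form; this text tells all that it offers.
- The arm moves only by the shell command python3 -m crank 'ROWS' [FORCE]. ROWS is JSON, a list of rows, each a list of 7 numbers: the shift along the tool's x, y, z in cm, then the turn, a rotation vector about the tool's x, y, z in rad, then the closure, from 0 (fully open) to 1 (shut). A call has 1 to 5 rows; each row shifts and turns the commanded pose from where the row before left it, along the tool's axes as they then stand; what a row does not reach is not made up. A row lasts 1/8 s, in which the tool goes at most 62.5 mm and 10.7 degrees, less where a joint would pass 70% of its speed; a pose out of reach is approached as far as the arm can. A call is refused whole if a number of a shift passes 6.25 or a number of a turn 0.188, either way. A call with a gripper value outside its range is refused whole. The fingers move at their own pace and stop on an object; FORCE is the grip in N (left out, the last holds). Time passes only in rows, so rows that do not move let the fingers close. It gives the time, the measured TCP pose, the force, the opening and the grip force at its end, in the units of the state.
- robot.get_obs(): the state, without advancing time (a new reading comes with each control period).
- cams.camera(name): name is "side" or "top"; returns the picture (400x640x3 uint8, red, green, blue); there is no depth.
- cams.camera_info(name): a dict with "intrinsics" (3x3 intrinsics, pixels), "dist" ([k1, k2, p1, p2, k3] as OpenCV has them; the pictures are not rectified), "pose" (4x4, takes a point from camera to world coordinates). Camera axes: x right, y down, z forward; pixel columns grow to the right and rows downward; lengths in m; the calibration is good to about 2 mm. A picture is of the moment at which its call begins. camera_info takes no time and is no camera call.
- ticket.hand_in(): hands the job in; it is judged then, once.
The state is a dict: "time": time; "q": joint angles; "joint_velocities": joint speeds; "joint_torque": joint torques, N m; "position": TCP position; "tool_rot": TCP orientation; "ft_force": force on the tool from outside, world axes, zero at the start; "moment": the same for the moment, N m; "grip_width": finger opening in m; "grip_force": force on a finger pad.
Only numpy, scipy, OpenCV 4.12 (cv2) and the standard library are available. Lean on these libraries where they do the work, as an engineer would, in place of code of your own. Each camera call takes 0.05 s, during which the arm holds its last target. There are 200 camera calls.

## Working session

There is one attempt and no reset: what is moved stays moved. The work goes in short steps, Python scripts to look and compute and a shell command to move; the robot and the scene stay as the last step left them, time stands still between calls to the robot, and variables do not carry over. Pictures are saved under pics/ and viewed, at most 10 in all, crops included, and the job is handed in when it is done.

```bash
mkdir -p pics; python3 - <<'E'
from rig import robot,cams
import cv2,numpy as np
for n in("top","side"):
    im=cams.camera(n); cv2.imwrite(f"pics/{n}0.png",im[:,:,::-1])
    i=cams.camera_info(n); print(n,np.round(i["intrinsics"],1).tolist(),i["dist"],np.round(i["pose"],3).tolist())
o=robot.get_obs(); print(o["time"],o["position"],o["tool_rot"],o["grip_width"])
E
```

```text
top [[469.7, 0.0, 325.9], [0.0, 469.7, 196.6], [0.0, 0.0, 1.0]] [-0.05644025  0.          0.          0.          0.        ] [[0.022, -0.995, 0.101, 0.456], [-1.0, -0.022, 0.003, -0.28], [-0.001, -0.101, -0.995, 0.885], [0.0, 0.0, 0.0, 1.0]]
side [[459.1, 0.0, 320.6], [0.0, 459.1, 195.9], [0.0, 0.0, 1.0]] [-0.02529561  0.          0.          0.          0.        ] [[0.995, -0.04, 0.088, 0.445], [-0.096, -0.347, 0.933, -1.085], [-0.007, -0.937, -0.349, 0.349], [0.0, 0.0, 0.0, 1.0]]
0.1 [ 0.13932387 -0.60872015  0.29133715] [ 9.93687421e-01  1.12179681e-01  5.04960962e-05 -1.01286439e-03] 0.08699965697472149
```

View pics/top0.png

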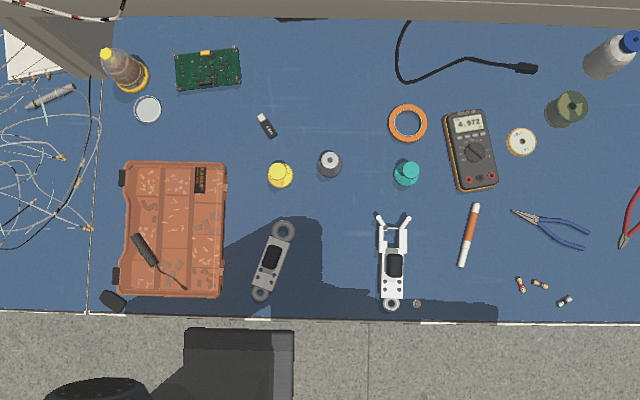

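View pics/side0.png

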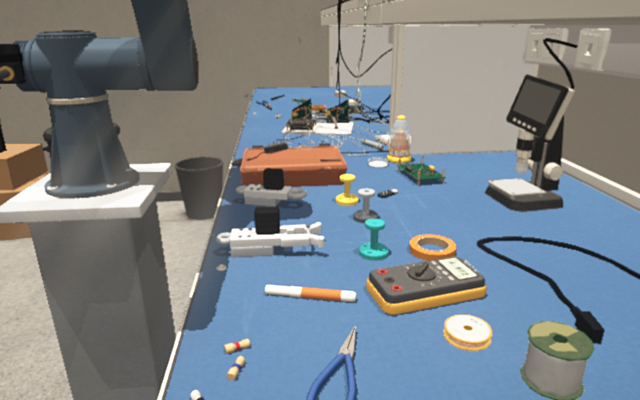

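The top view shows the hook at about (394,262) with its mouth up, and the ring link at (272,255). Three things have the anchor's shape: yellow (280,175), steel and dark grey (330,163) and teal (406,173). The one at (330,163) fits, with its dark flange and steel pin and head. I'll confirm it in a crop and measure.

```bash
cat > h.py <<'E'
import cv2,numpy as np
from rig import robot,cams
def ray(n,uv,z):
    i=cams.camera_info(n);P=np.array(i["pose"])
    u=cv2.undistortPoints(np.array(uv,float).reshape(-1,1,2),np.array(i["intrinsics"]),np.array(i["dist"]))[:,0]
    d=np.c_[u,np.ones(len(u))]@P[:3,:3].T; o=P[:3,3]
    return (o+d*((z-o[2])/d[:,2])[:,None])[:,:2]
def blobs(im,lo,hi,roi,amin=30):
    x0,y0,x1,y1=roi; hsv=cv2.cvtColor(im,cv2.COLOR_RGB2HSV)[y0:y1,x0:x1]
    m=cv2.inRange(hsv,lo,hi); n,l,s,c=cv2.connectedComponentsWithStats(m)
    out=[]
    for k in range(1,n):
        if s[k,4]>=amin:
            p=np.argwhere(l==k)[:,::-1]+[x0,y0]
            out.append((s[k,4],p.mean(0),cv2.minAreaRect(p.astype(np.float32)),p))
    return out
E
python3 - <<'E'
from h import *
t=cv2.imread("pics/top0.png")[:,:,::-1].copy(); s=cv2.imread("pics/side0.png")[:,:,::-1].copy()
print("black");B=blobs(t,(0,0,0),(180,255,50),(370,235,420,290))
for b in B: print(b[0],b[1],b[2],ray("top",[b[1]],.076))
print("white")
for b in blobs(t,(0,0,150),(180,70,255),(360,200,430,320)): print(b[0],b[1],b[2],b[3].min(0),b[3].max(0))
print("anchor")
for b in blobs(t,(0,0,120),(180,60,255),(310,140,350,190),20): print(b[0],b[1],b[2],ray("top",[b[1]],.056))
for b in blobs(t,(0,0,0),(180,90,110),(310,140,350,190),20): print("dark",b[0],b[1],b[2])
for b in blobs(s,(0,0,110),(180,60,255),(350,185,385,225),20): print("side",b[0],b[1],b[3].min(0),b[3].max(0))
a=cv2.resize(t[135:325,300:440],None,fx=3,fy=3,interpolation=2); c=cv2.resize(s[170:270,210:390],(380,211))
o=np.zeros((570,800,3),np.uint8); o[:570,:420]=a; o[:211,420:]=c
cv2.imwrite("pics/crop.png",o[:,:,::-1])
E
```

```text
black
white
1210 [391.98347107 263.72975207] ((391.9927978515625, 262.7164306640625), (35.08052444458008, 94.580810546875), 1.9091522693634033) [376 215] [411 310]
anchor
226 [329.55752212 159.80088496] ((329.5, 160.0), (16.0, 17.0), 90.0) [[ 0.60598506 -0.282507  ]]
dark 258 [328.0620155  168.22093023] ((329.1981201171875, 165.05661010742188), (24.862258911132812, 24.175457000732422), 15.945395469665527)
side 322 [364.88819876 202.36956522] [354 188] [375 219]
```

View pics/crop.png

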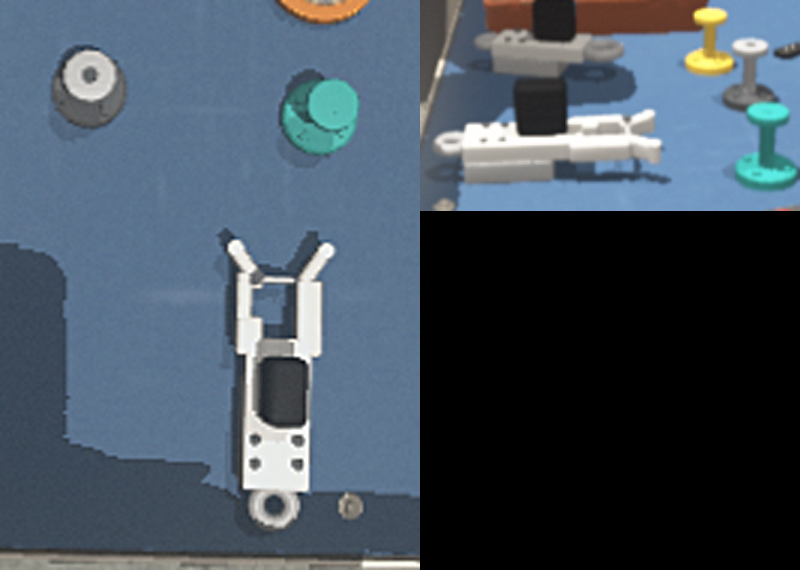

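The crop confirms it: the open-mouthed hook has its tips at about (378,217) and (410,218) and its latch shut, and the anchor with the steel head and dark flange is at (330,160). Next I'll get the hook's axis and position.

```bash
python3 - <<'E'
from h import *
t=cv2.imread("pics/top0.png")[:,:,::-1].copy(); s=cv2.imread("pics/side0.png")[:,:,::-1].copy()
for b in blobs(t,(0,0,0),(180,255,75),(378,245,412,288),60):
    print(b[0],b[1],b[2],b[3].min(0),b[3].max(0)); p=b[3]
    for v in range(252,282,4):
        r=p[p[:,1]==v]; 
        if len(r): print(v,r[:,0].min(),r[:,0].max(),ray("top",[[r[:,0].max()+.5,v]],.076).round(4))
w=cv2.inRange(cv2.cvtColor(t,cv2.COLOR_RGB2HSV),(0,0,150),(180,70,255))
for v in (225,232,240,248,280,285,290,295):
    r=np.where(w[v,370:420])[0]+370; g=np.split(r,np.where(np.diff(r)>1)[0]+1)
    print(v,[(int(k[0]),int(k[-1])) for k in g])
print("tips z34",ray("top",[[378.5,216.5],[409.5,218]],.034).round(4).tolist())
for z in(.010,.019,.026): print("ring",z,ray("top",[[391.3,304]],z).round(4))
for b in blobs(s,(0,0,0),(180,255,75),(245,200,290,240),60): print("side",b[1],b[3].min(0),b[3].max(0))
print("side blk top ctr",ray("side",[[267,209]],.076))
e=ray("side",[[364.9,191]],.056);print("side head",e)
o=robot.get_obs();print(o["position"],o["ft_force"])
E
```

```text
96 [379.20833333 270.80208333] ((379.19000244140625, 269.9892883300781), (2.7914445400238037, 34.08319091796875), 1.9749339818954468) [378 253] [381 287]
256 379 381 [[ 0.4376 -0.3749]]
260 379 380 [[ 0.4307 -0.3733]]
264 378 380 [[ 0.4239 -0.3733]]
268 378 380 [[ 0.4172 -0.3734]]
272 378 380 [[ 0.4104 -0.3735]]
276 378 380 [[ 0.4036 -0.3736]]
280 378 380 [[ 0.3968 -0.3737]]
349 [393.75931232 264.93123209] ((393.5, 265.0), (22.0, 15.0), 90.0) [386 254] [401 276]
256 386 401 [[ 0.4383 -0.4092]]
260 386 401 [[ 0.4314 -0.4093]]
264 386 401 [[ 0.4246 -0.4093]]
268 386 401 [[ 0.4179 -0.4094]]
272 386 401 [[ 0.4111 -0.4094]]
276 390 400 [[ 0.4043 -0.4078]]
225 [(381, 384), (401, 405)]
232 [(379, 383), (399, 406)]
240 [(379, 383), (399, 406)]
248 [(379, 386), (388, 407)]
280 [(381, 382), (387, 397), (401, 402)]
285 [(381, 402)]
290 [(381, 383), (386, 397), (401, 402)]
295 [(381, 402)]
tips z34 [[0.5077, -0.3736], [0.5062, -0.43]]
ring 0.01 [[ 0.3487 -0.4018]]
ring 0.019 [[ 0.3498 -0.4005]]
ring 0.026 [[ 0.3507 -0.3995]]
side [268.16178522 218.19665272] [254 201] [289 233]
side blk top ctr [[ 0.4231554  -0.40622608]]
side head [[ 0.60342552 -0.28659254]]
[ 0.13932387 -0.60872015  0.29133715] [-0.02319138  0.26260958 -0.02145542]
```

```bash
python3 -m crank '[[5.4,-2.4,0,0,0,0,0.4],[5.4,-2.4,0,0,0,0,0.4],[5.4,-2.4,0,0,0,0,0.4],[5.4,-2.4,0,0,0,0,0.4],[5.4,-2.4,0,0,0,0,0.4]]' 25; python3 -m crank '[[0,0,0,0,0,0.113,0.4],[0,0,0,0,0,0.112,0.4],[0,0,0,0,0,0,0.4]]'
python3 - <<'E'
from h import *
from scipy.spatial.transform import Rotation as R
o=robot.get_obs();r=R.from_quat(o["tool_rot"]);print(o["position"],r.as_matrix().round(3).tolist())
for g in ((.4225,-.3985,.14),(.4225,-.3985,.111)): print(100*r.inv().apply(np.array(g)-o["position"]))
E
```

```text
time: 0.72
position: [0.377, -0.4306, 0.2919]
tool_rot: [0.994, 0.112, -0.0, -0.0]
ft_force: [1.1, -0.7, -0.5]
grip_width: 0.0536
grip_force: 0.0
time: 1.1
position: [0.3759, -0.4316, 0.2919]
tool_rot: [1.0, 0.001, -0.0, -0.0]
ft_force: [-0.1, -0.6, 0.3]
grip_width: 0.0521
grip_force: 0.0
[ 0.37591751 -0.43163124  0.29187545] [[1.0, 0.002, -0.0], [0.002, -1.0, 0.001], [-0.0, -0.001, -1.0]]
[ 4.67093889 -3.29286109 15.18805423]
[ 4.67230081 -3.29048669 18.08805294]
```

```bash
python3 -m crank '[[2.35,-1.65,3,0,0,0,0.4],[2.35,-1.65,3,0,0,0,0.4],[0,0,4.5,0,0,0,0.4],[0,0,3.5,0,0,0,0.4],[0,0,0,0,0,0,0.4]]'
python3 - <<'E'
from h import *
o=robot.get_obs();print(o["position"],o["tool_rot"])
a=cams.camera("side");b=cams.camera("top")
cv2.imwrite("pics/pre.png",np.vstack([cv2.resize(a[150:290,190:410],(660,420)),])[:,:,::-1])
E
```

```text
time: 1.72
position: [0.4214, -0.3976, 0.1495]
tool_rot: [1.0, 0.0, -0.002, -0.003]
ft_force: [-0.3, -0.0, -0.3]
grip_width: 0.0524
grip_force: 0.0
[ 0.4214491  -0.39764077  0.1495306 ] [ 9.99993323e-01  4.72998793e-04 -2.12279332e-03 -2.93666030e-03]
```

View pics/pre.png

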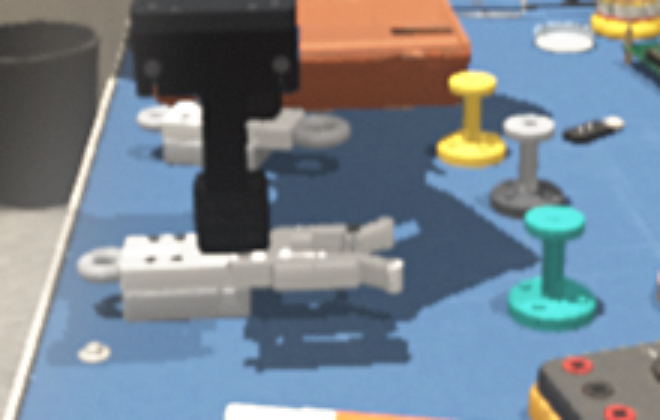

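The side view shows the near finger in line with the black block, about (232,215) in the crop. I'll go down and grip.

```bash
python3 -m crank '[[0.1,0.05,2,0,0,0,0.4],[0,0,1.85,0,0,0,0.4],[0,0,0,0,0,0,0.4],[0,0,0,0,0,0,0.8],[0,0,0,0,0,0,0.8]]' 30; python3 -m crank '[[0,0,0,0,0,0,0.85],[0,0,0,0,0,0,0.85],[0,0,0,0,0,0,0.85]]'
```

```text
time: 2.45
position: [0.4241, -0.4, 0.1145]
tool_rot: [1.0, -0.0, 0.0, 0.001]
ft_force: [0.8, 0.0, 0.6]
grip_width: 0.0396
grip_force: 0.0
time: 2.82
position: [0.4239, -0.3997, 0.1141]
tool_rot: [1.0, -0.0, 0.0, 0.0]
ft_force: [-0.4, -0.4, 3.1]
grip_width: 0.0241
grip_force: 29.9
```

```bash
python3 -m crank '[[0,0,-0.8,0,0,0,0.85],[1,-3,0,0,0,0,0.85],[1,-4,0,0,0,0,0.85],[1,-4,0,0,0,0,0.85],[1,-0.5,0,0,0,0,0.85]]'; python3 -m crank '[[0,0,0,0,0,0,0.85]]'
python3 - <<'E'
from h import *
a=cams.camera("side");b=cams.camera("top")
o=np.zeros((600,800,3),np.uint8)
cv2.imwrite("pics/t2.png",b[:,:,::-1]);cv2.imwrite("pics/s2.png",a[:,:,::-1])
o[:300,:500]=cv2.resize(a[160:280,240:440],(500,300));o[300:,:400]=cv2.resize(b[130:310,220:460],(400,300))
cv2.imwrite("pics/mid.png",o[:,:,::-1])
print(robot.get_obs()["position"],robot.get_obs()["tool_rot"])
E
```

```text
time: 3.45
position: [0.4626, -0.2806, 0.1212]
tool_rot: [1.0, 0.001, -0.002, -0.002]
ft_force: [0.3, -0.6, -4.2]
grip_width: 0.024
grip_force: 29.9
time: 3.58
position: [0.4649, -0.2849, 0.1219]
tool_rot: [1.0, 0.001, 0.001, 0.001]
ft_force: [-0.1, -0.0, -3.8]
grip_width: 0.024
grip_force: 29.9
[ 0.46414498 -0.28571566  0.12181107] [ 9.99999757e-01 -2.13678434e-04  3.63078667e-04  5.54910842e-04]
```

View pics/mid.png

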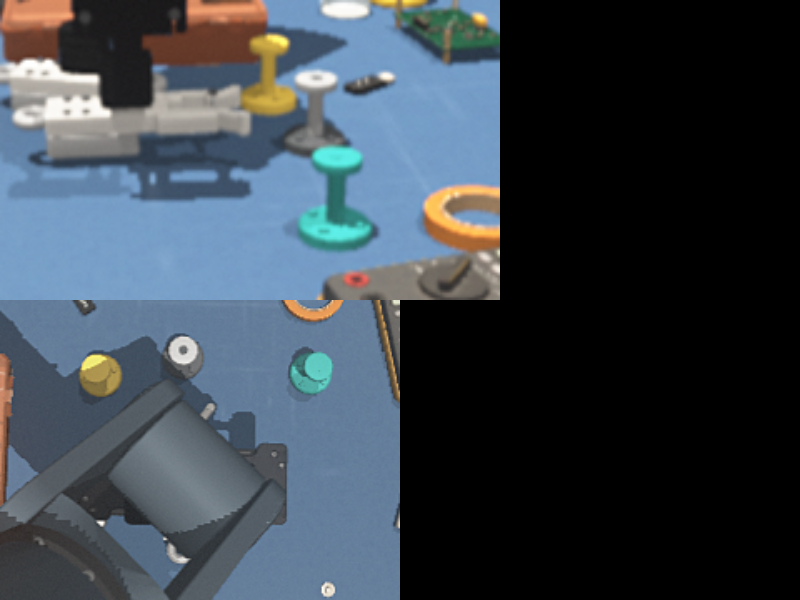

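The side view shows the hook level and a little above the bench, short of the pin, which stands at about (315,100) in the crop. In the top view the arm hides all but the right tip, at about full-frame (345,197). I'll check the lateral offset against the anchor.

```bash
python3 - <<'E'
from h import *
t0=cv2.imread("pics/top0.png")[:,:,::-1].copy()
t=cv2.imread("pics/t2.png")[:,:,::-1].copy(); s=cv2.imread("pics/s2.png")[:,:,::-1].copy()
for b in blobs(t,(0,0,130),(180,80,255),(335,185,358,212),4): print("tip",b[0],b[1],b[3].min(0),b[3].max(0),ray("top",[b[1]],.042))
for b in blobs(t0,(0,0,150),(180,70,255),(403,212,413,222),4): print("tip0",b[0],b[1],b[3].min(0),b[3].max(0),ray("top",[b[1]],.034))
for im in(t0,t):
  hsv=cv2.cvtColor(im,cv2.COLOR_RGB2HSV)[140:190,310:352]
  m=((hsv[...,1]<70)).astype(np.uint8); n,l,st,c=cv2.connectedComponentsWithStats(m)
  k=1+st[1:,4].argmax(); x,y,w,h,a=st[k]
  print("anchor all bbox",x+310,y+140,w,h,a)
  m2=m*(hsv[...,2]>145); p=np.argwhere(m2)[:,::-1]+[310,140]; print("head",p.min(0),p.max(0),ray("top",[(p.min(0)+p.max(0))/2],.056))
# flange bottom: lower half circle centre at z .01
  p=np.argwhere(l==k)[:,::-1]+[310,140]; vb=p[:,1].max(); ux=(p[:,0].min()+p[:,0].max())/2
  print("flange near edge + .024:",ray("top",[[ux,vb+.5]],.005)+[.024,0])
hsv=cv2.cvtColor(s,cv2.COLOR_RGB2HSV)
for v in range(188,222,3):
  r=hsv[v,345:390]; g=np.where((r[:,1]<60)&(r[:,2]>60))[0]+345; print(v,g.min() if len(g) else 0,g.max() if len(g) else 0,end="; ")
E
```

```text
tip 40 [344.65 195.8 ] [341 192] [348 200] [[ 0.54330652 -0.31117205]]
tip0 34 [407.85294118 218.58823529] [404 216] [411 221] [[ 0.50507397 -0.42699179]]
anchor all bbox 317 151 26 27 511
head [321 152] [338 168] [[ 0.60562178 -0.28241177]]
flange near edge + .024: [[ 0.60531    -0.28327817]]
anchor all bbox 317 151 26 27 522
head [321 152] [338 168] [[ 0.60562178 -0.28241177]]
flange near edge + .024: [[ 0.60531    -0.28327817]]
188 350 369; 191 358 389; 194 352 388; 197 358 369; 200 363 368; 203 358 368; 206 345 368; 209 362 369; 212 355 374; 215 353 377; 218 353 369; 221 358 363;
```

```bash
python3 -m crank '[[2,-0.2,0,0,0,0,0.85],[0,0,0.6,0,0,0,0.85],[2,0,0.1,0,0,0,0.85],[1.5,0,0,0,0,0,0.85],[0,0,0,0,0,0,0.85]]'; python3 -m crank '[[1,0,0,0,0,0,0.85],[1,0,0,0,0,0,0.85],[0,0,0,0,0,0,0.85]]'
python3 - <<'E'
from h import *
a=cams.camera("side");b=cams.camera("top")
o=np.zeros((600,640,3),np.uint8)
o[:300,:]=cv2.resize(a[170:245,270:430],(640,300));o[300:,:480]=cv2.resize(b[130:230,260:420],(480,300))
cv2.imwrite("pics/in1.png",o[:,:,::-1])
print(robot.get_obs()["position"],robot.get_obs()["ft_force"])
E
```

```text
time: 4.3
position: [0.5196, -0.2835, 0.1146]
tool_rot: [1.0, -0.0, 0.001, 0.001]
ft_force: [-0.4, -0.3, -4.2]
grip_width: 0.0239
grip_force: 30.0
time: 4.68
position: [0.539, -0.2824, 0.1145]
tool_rot: [1.0, 0.0, -0.0, -0.0]
ft_force: [-2.6, -0.5, -3.2]
grip_width: 0.0237
grip_force: 30.0
[ 0.53848644 -0.28238795  0.11458588] [-1.50691141 -0.75803737 -3.66636329]
```

View pics/in1.png

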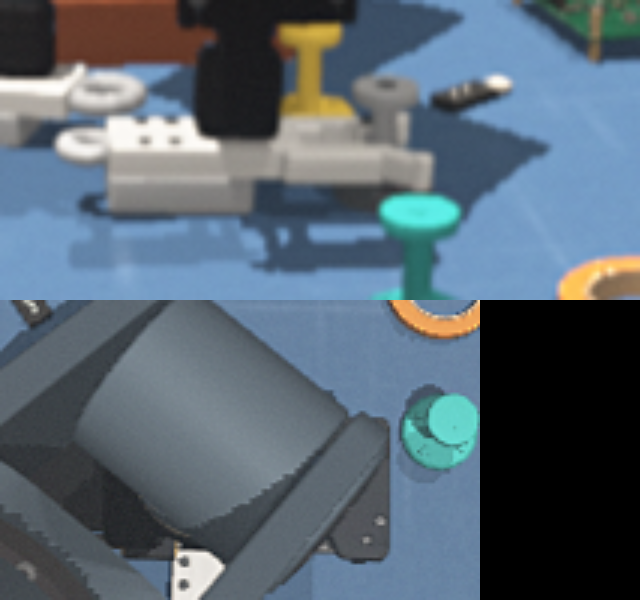

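The side view shows the pin inside the mouth at the latch, with the fork between flange and head. I'll push on.

```bash
python3 -m crank '[[0.8,0,0,0,0,0,0.85],[0.8,0,0,0,0,0,0.85],[0.8,0,0,0,0,0,0.85],[0,0,0,0,0,0,0.85]]' 40; python3 -m crank '[[0.5,0,0,0,0,0,0.85],[0.3,0,0,0,0,0,0.85],[0,0,0,0,0,0,0.85]]'
```

```text
time: 5.28
position: [0.5657, -0.2824, 0.1151]
tool_rot: [1.0, -0.0, 0.003, 0.0]
ft_force: [4.6, 4.7, -3.6]
grip_width: 0.0239
grip_force: 40.0
time: 5.65
position: [0.5716, -0.2836, 0.1152]
tool_rot: [1.0, -0.0, 0.001, 0.001]
ft_force: [-0.3, -1.0, -3.3]
grip_width: 0.0238
grip_force: 40.0
```

```bash
python3 -m crank '[[0.3,0,0,0,0,0,0.85],[0,0,0,0,0,0,0.85]]'; python3 -m crank '[[0.2,0,0,0,0,0,0.85],[0,0,0,0,0,0,0.85]]'
python3 - <<'E'
from h import *
a=cams.camera("side")
cv2.imwrite("pics/in2.png",cv2.resize(a[165:245,280:420],(770,440),interpolation=2)[:,:,::-1])
print(robot.get_obs()["position"],robot.get_obs()["ft_force"])
E
```

```text
time: 5.9
position: [0.5734, -0.2831, 0.1148]
tool_rot: [1.0, -0.0, -0.0, 0.0]
ft_force: [-1.7, -1.7, -2.6]
grip_width: 0.0235
grip_force: 40.0
time: 6.15
position: [0.5738, -0.2831, 0.1148]
tool_rot: [1.0, 0.0, -0.002, -0.0]
ft_force: [-6.8, -2.9, -0.3]
grip_width: 0.0235
grip_force: 40.0
[ 0.57379814 -0.28305179  0.11476475] [-5.82277404 -2.59447858  0.11966155]
```

View pics/in2.png

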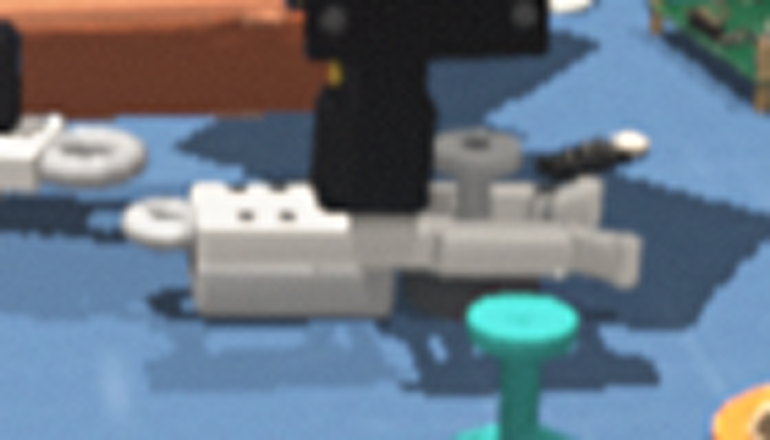

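The pin is at the throat floor: the force rises while x has stopped at 0.574, and the picture agrees. I'll press a little more, settle the hook on the bench and release.

```bash
python3 -m crank '[[0.2,0,0,0,0,0,0.85],[0,0,0,0,0,0,0.85],[-0.3,0,0.05,0,0,0,0.85],[0,0,0,0,0,0,0.85]]'; python3 -m crank '[[0,0,0,0,0,0,0.5],[0,0,0,0,0,0,0.5],[0,0,0,0,0,0,0.5],[0,0,0,0,0,0,0.5]]'; python3 -m crank '[[0,0,-2,0,0,0,0.5],[0,0,-3,0,0,0,0.5],[0,0,-4,0,0,0,0.5],[0,0,-5,0,0,0,0.5]]'; python3 -m crank '[[-4,-4,-2,0,0,0,0.5],[-4,-4,0,0,0,0,0.5],[-4,-4,0,0,0,0,0.5],[0,0,0,0,0,0,0.5]]'
python3 - <<'E'
from h import *
a=cams.camera("side");b=cams.camera("top")
o=np.zeros((600,640,3),np.uint8)
o[:260,:]=cv2.resize(a[170:235,270:430],(640,260));o[260:,:]=cv2.resize(b[125:253,240:480],(640,340))
cv2.imwrite("pics/out.png",o[:,:,::-1]);cv2.imwrite("pics/tout.png",b[:,:,::-1])
E
```

```text
time: 6.7
position: [0.5736, -0.2829, 0.1143]
tool_rot: [1.0, -0.0, -0.001, -0.0]
ft_force: [-6.5, -0.1, -0.2]
grip_width: 0.024
grip_force: 40.0
time: 7.2
position: [0.5753, -0.2826, 0.1144]
tool_rot: [1.0, -0.0, 0.0, 0.0]
ft_force: [0.7, -0.0, 0.5]
grip_width: 0.0429
grip_force: 0.0
time: 7.7
position: [0.5745, -0.2824, 0.2561]
tool_rot: [1.0, -0.0, -0.0, -0.0]
ft_force: [-0.3, 0.7, -0.5]
grip_width: 0.0435
grip_force: 0.0
time: 8.2
position: [0.4504, -0.1585, 0.2749]
tool_rot: [1.0, 0.001, -0.002, -0.002]
ft_force: [1.3, 0.2, -0.7]
grip_width: 0.0434
grip_force: 0.0
```

View pics/out.png

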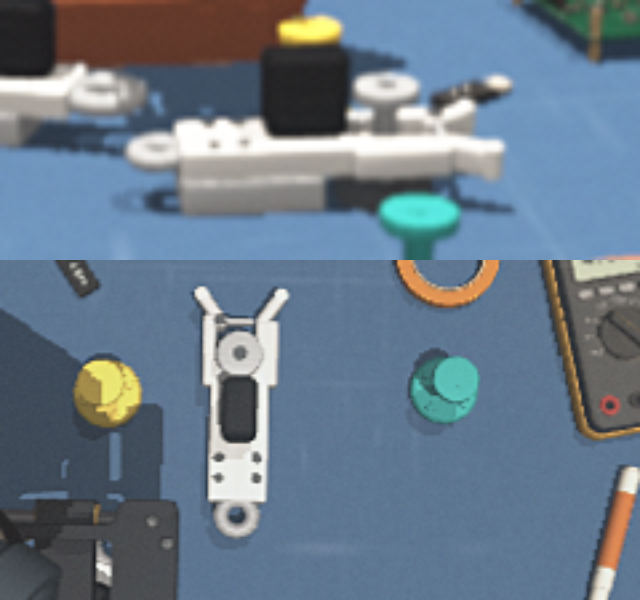

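The top crop shows the pin head at (240,352) at the throat floor, and the latch bar lying straight across the throat at (237,321), shut. The side view shows the hook flat on the bench and the gripper clear of everything.

```bash
python3 -c "
from rig import ticket
print(ticket.hand_in())"
```

```text
the job is handed in; nothing more can be done
None
```

I hitched the draw hook to the steel anchor pin and handed the job in after about 8 s of robot time: the last pictures show the pin home, the latch shut and the hook flat on the bench, and I never touched the ring link; no verdict came back.

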